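# Probe a fixture plate for its high pad and lock it down with a T-key

### The job

One of the three brass pads of the aluminium fixture plate on the stage stands high. Touch every pad lightly with the touch probe, starting at the pad beside the red mark on the rim and going round clockwise as seen from above, to find which one it is, then stand the probe back in its dock. Put the T-key through the slot next to the high pad, push it fully down and turn it a quarter turn so that it holds the plate down when you let go, and leave the other instruments on the bench where they are.

Things in the scene. Friction and masses are not known exactly. Their poses are not given: they have to be found in the camera images.
- stage: Dark stage base, 220 (x) x 230 (y) mm, fixed; origin at the centre of its underside, z up. Its grey rim is 38 mm high, a red mark (11 x 28 mm) on it at the middle of the +x side. Under the plate lies a fixed black web, 8 mm thick, underside 20 mm above the bench, with the same three slots as the plate.
- face (a point): Centre of the seated fixture plate's top, 41 mm above the bench; fixed to the stage. The plate: loose aluminium, 190 x 190 x 10 mm, 0.8 kg. A sprung lift-off pin under one of its three pads, a different one each time, holds that pad 8 mm high; the other two are seated (tilt about 0.06 rad). The raised pad only gives way above about 8 N, and springs up again.
- pad_1 (a point): Where the middle of pad 1 is when seated: a round brass spot, 15 mm across, on the plate's top, on the side of the red mark, 80 mm from the stage's centre along its +x. Fixed to the stage: it does not rise with the plate; 41 mm above the bench. Axes as the stage.
- pad_2 (a point): The same for pad 2, 120 degrees farther clockwise round the stage seen from above, also 80 mm from its centre.
- pad_3 (a point): The same for pad 3, another 120 degrees clockwise.
- slot_1 (a point): Middle of the slot next to pad 1, at the height of the seated plate's top (41 mm above the bench; the raised plate stands 6 mm higher here), 50 mm from the stage's centre towards the pad. Every slot goes through plate and web, is 18 mm wide along the stage's x and 44 mm long along its y. Axes as the stage.
- slot_2 (a point): The same for the slot next to pad 2.
- slot_3 (a point): The same for the slot next to pad 3.
- key (a point): Centre of the orange handle bar of the loose T-key (0.22 kg), which stands upright in a blue rest block. Bar 84 mm long (x) x 16 wide (y) x 24 high (z, up along the key). The bar is parallel to the T-head. Key pushed fully down on the seated plate: this point is 74.5 mm above the bench.
- key_rest: Blue rest block of the T-key, 70 x 80 x 45 mm, fixed; origin at the centre of its underside. The key hangs on its shoulder in a 20 x 46 mm hole (long side along y).
- probe (a point): Centre of the white square grip of the loose touch probe (0.24 kg), which stands upright in its dock. Grip 30 x 30 mm, 80 mm high (z); under it a dark flange of 48 mm diameter, its flat underside 50 mm below this centre; from it a thin stylus with a red ball of 8 mm diameter.
- tip (a point): Lowest point of the probe's red ball, on the probe's axis, 95 mm below probe.
- probe_body: The touch probe itself; origin at tip, z along it towards the grip.
- dock_top (a point): Centre of the top of the probe's dock, a fixed grey block 80 x 80 x 60 mm, 60 mm above the bench, with a 31 x 31 mm hole for the stylus; the probe stands on its flange on this top.
- lifter (a joint): Stroke of the spring-loaded lift-off pin in m: 0 pressed fully down, 0.008 fully up. It does not tell under which pad it is.
- ring_gauge: Bystander: steel ring gauge, 72 mm diameter, 28 mm high; origin at the centre of its underside.
- vee_block: Bystander: dark steel vee block, 50 x 70 x 43 mm; origin at the centre of its underside.
- caliper: Bystander: caliper lying flat, 170 mm long along y, 12 mm high; origin below the middle of its beam.
- block_case: Bystander: closed wooden gauge block case, 75 x 120 x 30 mm; origin at the centre of its underside.
- shoulder (a point): Underside of the key's round steel shoulder (34 mm diameter, 6.5 mm high), 33.5 mm below key; it comes to bear on the plate's top. Pushing the raised plate down to its seats with it takes about 11 to 14 N; when let go, the spring lifts plate and key about 2 mm until the T-head bears under the web.
- foot (a point): Lower end of the key, 64 mm below key: the T-head, 36 mm long (along x) x 12 mm wide x 8 mm high (its lowest 3 mm narrowed to 31 x 7 mm), on a 12 mm round shank. With the key pushed fully down through a slot it is 1.5 mm clear below the web and turns either way; higher up the slot's sides stop it from turning.
Mind the look-alikes: they are no part of the job. There is more than one size of the probe_body; the job needs the smaller. What is shaped like the part that bears dock_top but pink is not meant.

How it is judged:
On the way, in this order (a step that is already met when the one before it is completed fails the run):
1. the probe's tip touches pad 1 (at the red mark) (contact force between probe_ball and anything else above 0.5 N and horizontal distance between tip and pad_1 below 0.015 m), for 0.02 s.
2. then pad 2, the next one clockwise (contact force between probe_ball and anything else above 0.5 N and horizontal distance between tip and pad_2 below 0.015 m), for 0.02 s.
3. then pad 3 (contact force between probe_ball and anything else above 0.5 N and horizontal distance between tip and pad_3 below 0.015 m), for 0.02 s.
4. the probe stands in its dock again (horizontal distance between probe and dock_top below 0.02 m and angle between probe's own z axis and vertical below 0.12 rad and height (world z) of probe below 0.118 m and contact force between probe_body and the fingers below 0.05 N), for 0.2 s.
At the end, for the whole second after the job is handed in: The T-key stands released and upright (0.15 rad) in the high pad's slot, handle centre below 80 mm, within 0.35 rad of a full quarter turn, and holds the lift-off pin's stroke under 4.5 mm; the probe stands upright in its dock, within 20 mm of the centre (value of joint lifter below 0.0045 m and (horizontal distance between key and slot_1 below 0.012 m or horizontal distance between key and slot_2 below 0.012 m or horizontal distance between key and slot_3 below 0.012 m) and angle between the x axis of key and the x axis of stage, either way round below 0.35 rad and angle between key's own z axis and vertical below 0.15 rad and height (world z) of key below 0.08 m and velocity of joint lifter below 0.005 m/s and horizontal distance between probe and dock_top below 0.02 m and angle between probe's own z axis and vertical below 0.12 rad and height (world z) of probe below 0.118 m); the robot touches nothing.
It fails at once if a bystander is moved by more than 30 mm (distance of any of ring_gauge, vee_block, caliper, block_case from where it was at the start of the episode above 0.03 m).
It fails at once if the probe's ball is pressed on anything with more than 40 N (contact force between probe_ball and anything else above 40 N).
It also fails if it takes over 72 s, if anything falls off the work surface, if the arm or the gripper's body presses on something with over 40 N, if the wrist force passes 120 N, or if a joint passes its speed limit or range.

### The arm

A 6-joint arm with a two-finger parallel gripper is mounted at the origin on the work surface. World frame = base frame: x ahead of the robot, y to its left, z up, the work surface at z = 0. Lengths are in m, angles in rad, forces in N, time in s.
With the tool pointing down it reaches from about 0.275 to 0.775 m from the base axis. Payload 14.6 kg.
Tool frame: the origin (TCP) lies at the centre of the arm's flange, where the gripper is bolted on; the fingertips stand 173 mm ahead of it and the grasp point (between the pads) lies 155 mm ahead of it; z points along the fingers, y is the direction in which the jaws open and shut (so a half turn about z gives the same grasp; the last joint's range is limited). The gripper opens to 85 mm and grips with 20 to 120 N. Pads are 22 mm wide; open, the fingers measure 114 mm over their backs; the gripper's body (76 mm by 85 mm) begins 54 mm behind the grasp point. The pads swing forward as they close: fully open they stand 13 mm farther back than shut.
Start: joints at [-1.478, 0.263, -0.048, 1.259, 0, 1.415], TCP at [0.129, -0.509, 0.405] pointing down, gripper open.
Joint ranges: [-2.65, 2.65], [-0.89, 1.7], [-1.18, 1.37], [-2.13, 2.11], [-1.35, 1.29], [-3.14, 3.14]. Speed limits (rad/s): [1.89, 1.89, 2.57, 2.79, 3.14, 3.14].

### API

Orientations are given as [roll, pitch, yaw] about the fixed x, y, z axes, in that order (R = Rz(yaw) Ry(pitch) Rx(roll)).
In Python, from workcell import r gives the robot as it stands.
- The arm moves only by the tool move_arm, never from a script. Its arguments are lists of equal length, an entry for each row: "linear": the shift along the tool's x, y, z in cm, a list of three; "twist": the turn, a rotation vector about the tool's x, y, z in degrees, a list of three; "grip": the closure in counts, from 0 (fully open) to 255 (shut). A call has 1 to 20 rows; each row shifts and turns the commanded pose from where the row before left it, along the tool's axes as they then stand; what a row does not reach is not made up. A row lasts 1/8 s, in which the tool goes at most 62.5 mm and 10.7 degrees, less where a joint would pass 70% of its speed; a pose out of reach is approached as far as the arm can. A call with a gripper value outside its range is refused whole. The fingers move at their own pace and stop on an object; the grip force is fixed at half the most. Time passes only in rows, so rows that do not move let the fingers close. It gives the time, the measured TCP pose, the force and the opening at its end, in the units of the state.
- r.get_state(): the state, without advancing time (a new reading comes with each control period).
- r.capture(name): name is "side" or "top" or "wrist"; returns a dict with "img" (400x640x3 uint8, red, green, blue), "mtx" (3x3 intrinsics, pixels), "T" (4x4, takes a point from camera to world coordinates); the wrist camera has in their place "tool_from_camera" (4x4, takes a point from camera to tool coordinates, whose origin is the TCP and whose axes are the flange's). Camera axes: x right, y down, z forward; pixel columns grow to the right and rows downward; lengths in m; the calibration is good to about 2 mm. A picture is of the moment at which its call begins: read the wrist's pose just before it. There is no depth.
- r.hand_in(): hands the job in, once; it reports no verdict.
The state is a dict: "time_s": time; "qpos": joint angles; "qd": joint speeds; "effort": joint torques, N m; "tool_pos": TCP position; "tcp_rot": TCP orientation; "force": force on the tool from outside, world axes, zero at the start; "moment": the same for the moment, N m; "opening": finger opening in m.
Only numpy, scipy, OpenCV 4.12 (cv2) and the standard library are available. Lean on these libraries where they do the work, as an engineer would, in place of code of your own. Each camera call takes 0.05 s, during which the arm holds its last target. There are 200 camera calls.

## Working session

There is one attempt and no reset: what is moved stays moved. The work goes in short steps, Python scripts to look and compute and a tool call to move; the robot and the scene stay as the last step left them, time stands still between calls to the robot, and variables do not carry over. Pictures are saved under pics/ and viewed, about 8 in all and at most 12, crops included, and the job is handed in when it is done.

Besides the shell and the picture viewer there is one more tool, called after "Emit:" as name(argument=value, ...) on one line, values as JSON. move_arm: Moves the arm, as the interface text tells. Its arguments: {"type":"object","properties":{"linear":{"type":"array"},"twist":{"type":"array"},"grip":{"type":"array"}},"required":["linear","twist","grip"]}

```bash
ls; mkdir -p pics
python3 - <<'E'
from workcell import r
import cv2,numpy as np
print(r.get_state())
for n in("top","side"):
    c=r.capture(n);np.savez(f"pics/{n}0.npz",**c);cv2.imwrite(f"pics/{n}0.png",c["img"][:,:,::-1]);print(n,c["mtx"].tolist(),c["T"].round(4).tolist())
E
```

```text
pics
{'time_s': 0.0, 'qpos': array([-1.47830240e+00,  2.63528918e-01, -4.89319923e-02,  1.25937779e+00,
        6.49731749e-06,  1.41550264e+00]), 'qd': array([-8.57023830e-04,  6.64035415e-05,  7.60928612e-05, -5.90732804e-04,
        1.93453068e-03,  2.91484994e-03]), 'effort': array([-2.73335118e-04, -6.37625813e+01,  3.84561646e+01,  1.39842712e-02,
       -4.47156356e-05,  4.11611268e-06]), 'tool_pos': array([ 0.12875235, -0.5088805 ,  0.4042237 ]), 'tcp_rot': array([-3.14056383e+00, -1.67642852e-04,  2.47787529e-01]), 'force': array([0.163841  , 0.26337864, 0.41178708]), 'moment': array([ 0.01757027, -0.0151873 ,  0.05272887]), 'opening': 0.08524927217013999}
top [[512.3259263018275, 0.0, 318.52188943422567], [0.0, 512.3259263018275, 193.95451473081016], [0.0, 0.0, 1.0]] [[-0.0135, -0.9926, 0.1206, 0.2977], [-0.9999, 0.0134, -0.0016, 0.0355], [0.0, -0.1206, -0.9927, 1.7196], [0.0, 0.0, 0.0, 1.0]]
side [[403.61188419713477, 0.0, 316.267320940834], [0.0, 403.61188419713477, 203.15558636384364], [0.0, 0.0, 1.0]] [[0.9971, -0.064, 0.0421, 0.4726], [-0.0752, -0.7139, 0.6962, -0.7549], [-0.0145, -0.6973, -0.7166, 0.9201], [0.0, 0.0, 0.0, 1.0]]
```

View pics/top0.png

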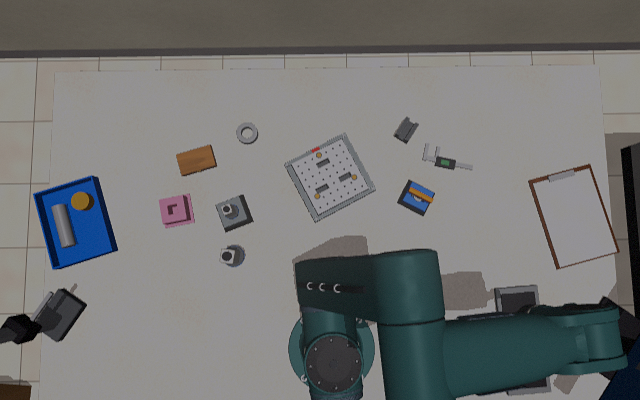

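View pics/side0.png

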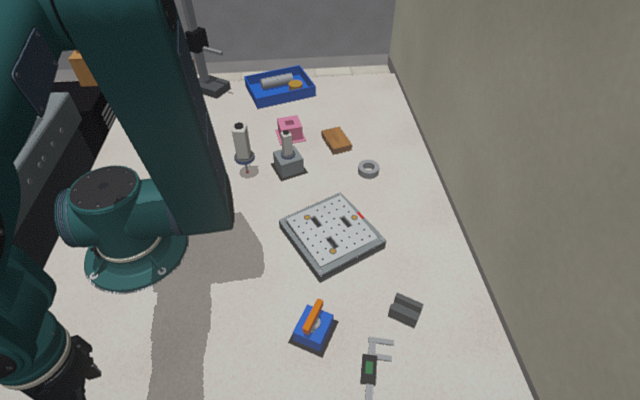

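Seen in the top view: stage centre near (330,177), red mark (316,150), pads (319,155), (354,177) and (322,190), and the key on its blue rest at (416,196).
Could be taken for the probe: the one in the grey dock (232,212), or the free-standing one (232,256), which looks larger. For the dock: grey block (234,212) or pink block (176,210). I choose the probe in the grey dock and check it in a crop.

```bash
cat > h.py <<'E'
import numpy as np,cv2
def ray(c,p,z):
    T=c["T"];K=c["mtx"];d=T[:3,:3]@np.linalg.solve(K,[p[0],p[1],1.]);o=T[:3,3]
    return (o+d*(z-o[2])/d[2])[:2]
def blobs(img,lo,hi,box,amin=5):
    x0,y0,x1,y1=box;h=cv2.cvtColor(np.ascontiguousarray(img[y0:y1,x0:x1]),cv2.COLOR_RGB2HSV)
    m=cv2.inRange(h,np.array(lo),np.array(hi));n,l,s,c=cv2.connectedComponentsWithStats(m)
    out=[]
    for i in range(1,n):
        if s[i,4]>=amin:
            pts=np.argwhere(l==i)[:,::-1]+[x0,y0];out.append((int(s[i,4]),c[i]+[x0,y0],cv2.minAreaRect(pts.astype(np.float32))))
    return sorted(out,key=lambda b:-b[0])
def mid2(a,pa,b,pb):
    # nearest point of two rays
    o=[];d=[]
    for c,p in((a,pa),(b,pb)):
        v=c["T"][:3,:3]@np.linalg.solve(c["mtx"],[p[0],p[1],1.]);d.append(v/np.linalg.norm(v));o.append(c["T"][:3,3])
    A=sum(np.eye(3)-np.outer(v,v) for v in d);B=sum((np.eye(3)-np.outer(v,v))@q for v,q in zip(d,o));return np.linalg.solve(A,B)
E
python3 - <<'E'
from h import *
t=dict(np.load("pics/top0.npz"));s=dict(np.load("pics/side0.npz"))
for n,lo,hi,z,bt in(("red",(0,120,80),(6,255,255),.038,(290,130,345,170)),("brass",(10,70,80),(30,255,255),.041,(290,135,375,220)),("orange",(5,150,120),(22,255,255),.12-.02,(390,170,445,220)),("blue",(100,120,50),(125,255,255),.045,(390,170,445,220))):
    for b in blobs(t["img"],lo,hi,bt,4)[:5]: print(n,b[0],b[1].round(1),[np.round(q,1) for q in b[2]],ray(t,b[1],z).round(4))
a=cv2.resize(t["img"][125:275,150:380],None,fx=3,fy=3,interpolation=cv2.INTER_CUBIC)
b=cv2.resize(s["img"][105:185,220:310],None,fx=1.5*2,fy=3,interpolation=cv2.INTER_CUBIC)
a[-240:,-270:]=b[:240,:270]
cv2.imwrite("pics/c1.png",a[:,:,::-1])
print(ray(t,(232,208),.155),ray(t,(234,212),.06))
E
```

```text
red 20 [315.4 149.1] [array([315.3, 149.1]), array([2.2, 7.6]), np.float64(63.4)] [0.6532 0.0409]
brass 18 [353.9 176.7] [array([353.8, 176.7]), array([3.5, 4.2]), np.float64(45.0)] [ 0.5577 -0.0853]
brass 18 [316.9 195.7] [array([316.8, 195.8]), array([3.5, 4.2]), np.float64(45.0)] [0.4959 0.0382]
brass 17 [318.5 154.6] [array([318.5, 155. ]), array([4., 3.]), np.float64(90.0)] [0.6336 0.0311]
orange 108 [420.4 194.6] [array([420.4, 194.7]), array([25.5,  4.5]), np.float64(26.6)] [ 0.4882 -0.2917]
blue 207 [414.9 202. ] [array([415.2, 201.4]), array([24.7, 10.2]), np.float64(29.1)] [ 0.4703 -0.2836]
blue 125 [421.5 189.1] [array([421.6, 189.1]), array([24.8,  6.2]), np.float64(23.2)] [ 0.5129 -0.307 ]
[0.44806448 0.2987657 ] [0.44405268 0.30816198]
```

View pics/c1.png

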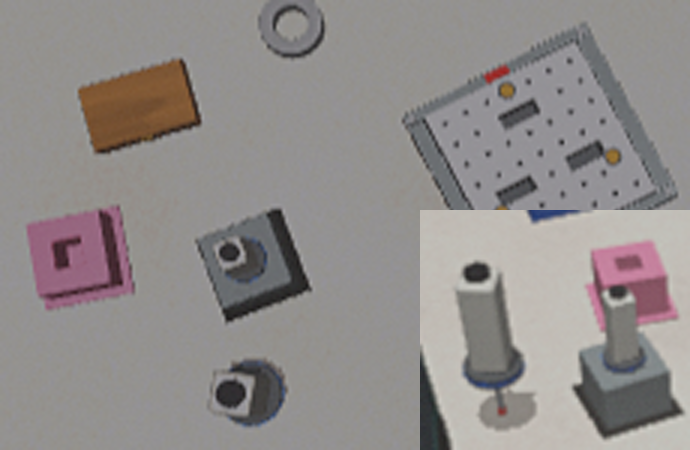

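The inset shows the docked probe is clearly the smaller one and stands in the grey dock; the free-standing one is the larger look-alike. I'm moving above it with the jaws roughly aligned.

Emit:
move_arm(linear=[[0,0,0],[0,0,0],[0,0,0],[0,0,0],[0,0,0],[0,0,0],[0,0,0],[0,0,0],[0,0,0],[0,0,0],[2.2,5.1,0],[2.2,5.1,0],[2.2,5.1,0],[2.2,5.1,0],[2.2,5.1,0],[2.2,5.1,0],[2.2,5.1,0],[2.2,5.1,0]], twist=[[0,0,-9.6],[0,0,-9.6],[0,0,-9.6],[0,0,-9.6],[0,0,-9.6],[0,0,-9.6],[0,0,-9.6],[0,0,-9.6],[0,0,-9.6],[0,0,-9.6],[0,0,0],[0,0,0],[0,0,0],[0,0,0],[0,0,0],[0,0,0],[0,0,0],[0,0,0]], grip=[0,0,0,0,0,0,0,0,0,0,0,0,0,0,0,0,0,0])

```text
time_s: 2.35
tool_pos: [0.452, -0.2014, 0.4046]
tcp_rot: [-3.142, -0.0, 1.923]
force: [0.1, -0.9, 0.1]
opening: 0.0852
```

Emit:
move_arm(linear=[[5,1.5,0],[5,1.5,0],[5,1.5,0],[5,1.5,0],[5,1.5,0],[5,1.5,0],[5,1.5,0],[5,1.5,0],[5,1.5,0],[0,0,0],[0,0,0]], twist=[[0,0,0],[0,0,0],[0,0,0],[0,0,0],[0,0,0],[0,0,0],[0,0,0],[0,0,0],[0,0,0],[0,0,0],[0,0,0]], grip=[0,0,0,0,0,0,0,0,0,0,0])

```text
time_s: 3.72
tool_pos: [0.4221, 0.2658, 0.4044]
tcp_rot: [-3.141, 0.0, 1.924]
force: [0.4, -0.9, 0.9]
opening: 0.0851
```

```bash
cat >> h.py <<'E'
from scipy.spatial.transform import Rotation as Ro
def wrist(r,name):
    s=r.get_state();c=r.capture("wrist");M=np.eye(4);M[:3,:3]=Ro.from_euler("xyz",s["tcp_rot"]).as_matrix();M[:3,3]=s["tool_pos"]
    c["T"]=M@c["tool_from_camera"];np.savez(f"pics/{name}.npz",**c);cv2.imwrite(f"pics/{name}.png",c["img"][:,:,::-1]);return s,c
def delta(s,xyz,yaw):
    R=Ro.from_euler("xyz",s["tcp_rot"]);d=R.inv().apply(np.array(xyz)-s["tool_pos"])*100
    w=(R.inv()*Ro.from_euler("xyz",[np.pi,0,yaw])).as_rotvec(degrees=True);return d.round(2),w.round(1)
E
python3 - <<'E'
from h import *
from workcell import r
s,c=wrist(r,"w1");print(s["time_s"],s["tool_pos"],s["tcp_rot"],s["qpos"].round(2),s["force"]);print(c["mtx"].tolist(),c["tool_from_camera"].round(3).tolist())
E
```

```text
3.725 [0.42212537 0.26584388 0.40441015] [-3.14088544e+00  2.78865422e-04  1.92391030e+00] [ 0.4   0.22 -0.11  1.24 -0.    1.62] [ 0.36726197 -0.87714873  0.93752097]
[[311.8694750833119, 0.0, 319.4113584765175], [0.0, 311.8694750833119, 199.5299384420048], [0.0, 0.0, 1.0]] [[-0.001, -0.96, -0.281, 0.071], [1.0, -0.001, 0.001, 0.0], [-0.001, -0.281, 0.96, 0.031], [0.0, 0.0, 0.0, 1.0]]
```

View pics/w1.png

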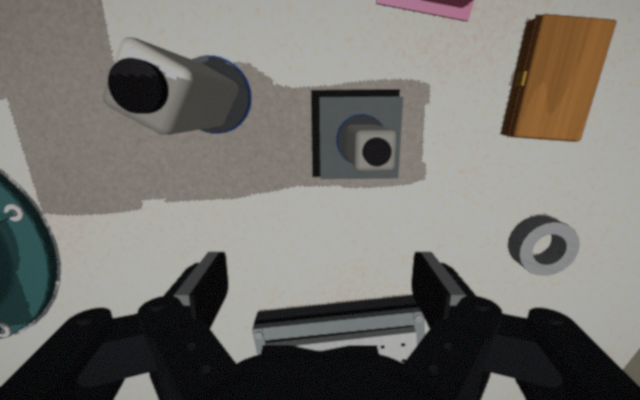

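The wrist view shows the dock top spanning (320–402, 96–178) and the probe's grip top with its dark spot at (376,152). Both are aligned with the tool axes, and the large probe is well clear at (140,85).

Run:
```python
from h import *
from workcell import r
c=dict(np.load("pics/w1.npz"));s=r.get_state()
b=blobs(c["img"],(0,0,0),(180,255,45),(350,128,400,172),50)[0];print(b)
g=ray(c,b[1],.15);print("grip",g)
d=blobs(c["img"],(85,15,50),(115,120,130),(300,85,420,190),50)[0];print(d[0],d[1],d[2])
q=[ray(c,p,.06) for p in cv2.boxPoints(d[2])];print("dock",np.mean(q,0),[np.linalg.norm(q[i]-q[i-1]).round(4) for i in range(4)],[np.arctan2(*(q[i]-q[i-1])[::-1]).round(3) for i in range(4)])
w=blobs(c["img"],(0,0,120),(40,60,255),(350,120,400,175),100)[0];print(w[0],w[1],w[2])
m=np.eye(3)
print(delta(s,[*g,.36],s["tcp_rot"][2]))
```

```text
(567, array([376.41798942, 151.32451499]), ((376.4000244140625, 151.30001831054688), (25.93838882446289, 26.385601043701172), 63.43495178222656))
grip [0.44644946 0.31866556]
2406 [351.31712386 125.92103076] ((359.5, 136.5), (81.0, 81.0), 90.0)
dock [0.44507526 0.31951706] [np.float64(0.0789), np.float64(0.0773), np.float64(0.0791), np.float64(0.083)] [np.float64(1.923), np.float64(0.352), np.float64(-1.146), np.float64(-2.789)]
433 [371.45034642 144.43648961] ((376.0, 150.0), (36.0, 36.0), 0.0)
(array([4.17, 4.11, 4.45]), array([-0.,  0., -0.]))
```

Emit:
move_arm(linear=[[2.1,2.05,0],[2.07,2.06,0],[0,0,4],[0,0,4],[0,0,3],[0,0,1.4],[0,0,0],[0,0,0],[0,0,0],[0,0,0],[0,0,0],[0,0,0],[0,0,0],[0,0,0]], twist=[[0,0,0],[0,0,0],[0,0,0],[0,0,0],[0,0,0],[0,0,0],[0,0,0],[0,0,0],[0,0,0],[0,0,0],[0,0,0],[0,0,0],[0,0,0],[0,0,0]], grip=[0,0,0,0,0,0,0,255,255,255,255,255,255,255])

```text
time_s: 5.52
tool_pos: [0.4465, 0.3194, 0.2812]
tcp_rot: [3.141, 0.0, 1.923]
force: [-1.4, -1.4, 4.8]
opening: 0.0293
```

Emit:
move_arm(linear=[[0,0,-2],[0,0,-4],[0,0,-4],[0,0,-2],[0,0,0],[0,0,0]], twist=[[0,0,0],[0,0,0],[0,0,0],[0,0,0],[0,0,0],[0,0,0]], grip=[255,255,255,255,255,255])

```text
time_s: 6.28
tool_pos: [0.4462, 0.3193, 0.3995]
tcp_rot: [-3.14, 0.0, 1.923]
force: [-0.0, -0.0, -3.0]
opening: 0.0294
```

Run:
```python
from h import *
from workcell import r
s,c=wrist(r,"w2")
t=r.capture("side");np.savez("pics/side2.npz",**t)
p=np.eye(3)
# expected tip location in side
z=s["tool_pos"]-[0,0,.155+.110];T=np.linalg.inv(t["T"]);q=t["mtx"]@(T[:3,:3]@z+T[:3,3]);q=q[:2]/q[2];print(s["tool_pos"],s["force"],q)
x,y=q.astype(int)
for b in blobs(t["img"],(0,110,60),(8,255,255),(x-25,y-25,x+25,y+25),2)+blobs(t["img"],(170,110,60),(180,255,255),(x-25,y-25,x+25,y+25),2):print(b)
a=cv2.resize(t["img"][y-90:y+60,x-80:x+120],None,fx=3,fy=3);cv2.imwrite("pics/side2.png",a[:,:,::-1])
```

```text
[0.44623849 0.3192876  0.39950786] [-0.01087459 -0.03777404 -2.98351724] [286.79835712 136.17289882]
(5, array([285.8, 136.4]), ((286.0, 136.5), (1.0, 2.0), 90.0))
```

View pics/side2.png

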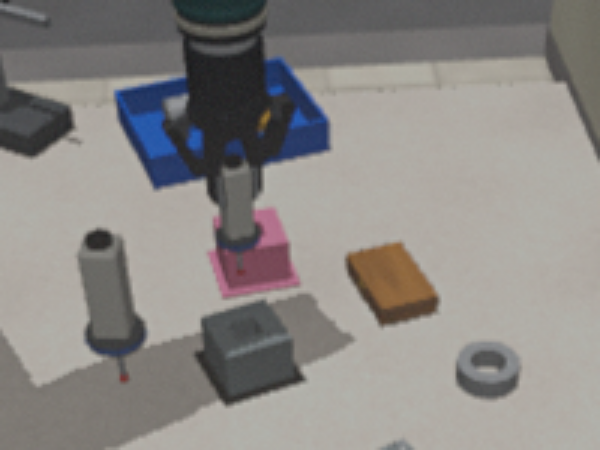

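The probe is held upright, with the tip where predicted: side pixel (286,136) against (287,136). So tip z = TCP z − 0.266. On to pad 1.

Emit:
move_arm(linear=[[-5.59,1.27,0],[-5.59,1.27,0],[-5.59,1.28,0],[-5.59,1.28,0],[-5.58,1.28,0],[-5.58,1.27,0],[0,0,2.5],[0,0,2.5],[0,0,2.0],[0,0,0.4],[0,0,0],[0,0,0]], twist=[[0,0,0],[0,0,0],[0,0,0],[0,0,0],[0,0,0],[0,0,0],[0,0,0],[0,0,0],[0,0,0],[0,0,0],[0,0,0],[0,0,0]], grip=[255,255,255,255,255,255,255,255,255,255,255,255])

```text
time_s: 7.88
tool_pos: [0.6341, 0.0312, 0.3274]
tcp_rot: [3.141, 0.0, 1.923]
force: [0.6, 0.5, -2.9]
opening: 0.0293
```

Emit:
move_arm(linear=[[0,0,0.4],[0,0,0.4],[0,0,0.2],[0,0,0.1],[0,0,0.1],[0,0,0]], twist=[[0,0,0],[0,0,0],[0,0,0],[0,0,0],[0,0,0],[0,0,0]], grip=[255,255,255,255,255,255])

```text
time_s: 8.62
tool_pos: [0.6339, 0.0312, 0.3147]
tcp_rot: [-3.142, -0.0, 1.923]
force: [-0.5, -0.2, -2.2]
opening: 0.0295
```

Run:
```python
from h import *
from workcell import r
s,c=wrist(r,"w3");print(s["force"],s["tool_pos"],s["tool_pos"][2]-.2662)
```

```text
[-0.5152249  -0.23379881 -2.17284839] [0.63393448 0.03117875 0.31465409] 0.0484540901922243
```

View pics/w3.png

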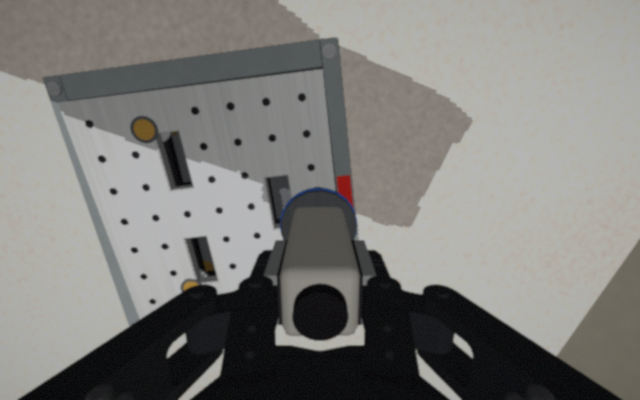

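The probe is over pad 1, beside the red mark (345,190), with pads 3 (145,128) and 2 (190,287) in view. There is no clear contact at 48.5 mm, so I go down in 1 mm steps.

Emit:
move_arm(linear=[[0,0,0.1],[0,0,0.1],[0,0,0.1],[0,0,0]], twist=[[0,0,0],[0,0,0],[0,0,0],[0,0,0]], grip=[255,255,255,255])

```text
time_s: 9.18
tool_pos: [0.6339, 0.0312, 0.3116]
tcp_rot: [-3.141, -0.0, 1.923]
force: [0.8, -0.1, -2.9]
opening: 0.0293
```

Emit:
move_arm(linear=[[0,0,0.1],[0,0,0.1],[0,0,0.1],[0,0,0.1],[0,0,0]], twist=[[0,0,0],[0,0,0],[0,0,0],[0,0,0],[0,0,0]], grip=[255,255,255,255,255])

```text
time_s: 9.8
tool_pos: [0.634, 0.0312, 0.3078]
tcp_rot: [3.141, -0.0, 1.923]
force: [-0.9, 1.8, 0.4]
opening: 0.0291
```

Emit:
move_arm(linear=[[0,0,0.05],[0,0,0]], twist=[[0,0,0],[0,0,0]], grip=[255,255])

```text
time_s: 10.05
tool_pos: [0.634, 0.0312, 0.3072]
tcp_rot: [3.141, -0.0, 1.923]
force: [0.7, 1.0, 0.1]
opening: 0.0295
```

Emit:
move_arm(linear=[[0,0,0.05],[0,0,0]], twist=[[0,0,0],[0,0,0]], grip=[255,255])

```text
time_s: 10.3
tool_pos: [0.634, 0.0312, 0.3069]
tcp_rot: [3.141, 0.0, 1.923]
force: [-0.6, 1.2, 3.6]
opening: 0.0295
```

Pad 1 made contact at tip 40.7 mm (about 6 N), so it is seated. Next is pad 2, clockwise.

Emit:
move_arm(linear=[[0,0,-2.2],[-2.77,-3.7,0],[-2.77,-3.7,0],[-2.78,-3.71,0],[0,0,0],[0,0,0.6],[0,0,0.4],[0,0,0.2],[0,0,0.1],[0,0,0]], twist=[[0,0,0],[0,0,0],[0,0,0],[0,0,0],[0,0,0],[0,0,0],[0,0,0],[0,0,0],[0,0,0],[0,0,0]], grip=[255,255,255,255,255,255,255,255,255,255])

```text
time_s: 11.55
tool_pos: [0.5585, -0.0851, 0.3156]
tcp_rot: [-3.141, -0.0, 1.924]
force: [-0.1, 0.1, -3.1]
opening: 0.0294
```

Emit:
move_arm(linear=[[0,0,0.1],[0,0,0.1],[0,0,0]], twist=[[0,0,0],[0,0,0],[0,0,0]], grip=[255,255,255])

```text
time_s: 11.92
tool_pos: [0.5584, -0.0853, 0.3136]
tcp_rot: [-3.142, -0.0, 1.923]
force: [0.6, -0.9, -2.5]
opening: 0.0294
```

Emit:
move_arm(linear=[[0,0,0.1],[0,0,0.1],[0,0,0.1],[0,0,0.1],[0,0,0.1],[0,0,0]], twist=[[0,0,0],[0,0,0],[0,0,0],[0,0,0],[0,0,0],[0,0,0]], grip=[255,255,255,255,255,255])

```text
time_s: 12.68
tool_pos: [0.5584, -0.0853, 0.3086]
tcp_rot: [-3.141, -0.0, 1.923]
force: [0.3, -0.4, -2.6]
opening: 0.0294
```

Emit:
move_arm(linear=[[0,0,0.1],[0,0,0.05],[0,0,0]], twist=[[0,0,0],[0,0,0],[0,0,0]], grip=[255,255,255])

```text
time_s: 13.05
tool_pos: [0.5584, -0.0853, 0.3072]
tcp_rot: [3.141, 0.0, 1.923]
force: [-0.4, 0.0, -1.3]
opening: 0.0293
```

Emit:
move_arm(linear=[[0,0,0.05],[0,0,0]], twist=[[0,0,0],[0,0,0]], grip=[255,255])

```text
time_s: 13.3
tool_pos: [0.5584, -0.0853, 0.3069]
tcp_rot: [3.141, 0.0, 1.923]
force: [-0.3, -0.2, 1.7]
opening: 0.0296
```

Pad 2 made contact at tip 40.7 mm, so it is seated too. Now pad 3.

Emit:
move_arm(linear=[[0,0,-2.2],[4.59,-0.56,0],[4.59,-0.56,0],[4.59,-0.55,0],[0,0,0],[0,0,0.6],[0,0,0.4],[0,0,0.2],[0,0,0]], twist=[[0,0,0],[0,0,0],[0,0,0],[0,0,0],[0,0,0],[0,0,0],[0,0,0],[0,0,0],[0,0,0]], grip=[255,255,255,255,255,255,255,255,255])

```text
time_s: 14.42
tool_pos: [0.4953, 0.0378, 0.3164]
tcp_rot: [-3.141, -0.0, 1.923]
force: [0.7, -0.1, -3.1]
opening: 0.0291
```

Emit:
move_arm(linear=[[0,0,0.1],[0,0,0.1],[0,0,0]], twist=[[0,0,0],[0,0,0],[0,0,0]], grip=[255,255,255])

```text
time_s: 14.8
tool_pos: [0.4952, 0.0382, 0.3148]
tcp_rot: [3.141, 0.0, 1.923]
force: [-0.6, -0.6, -1.8]
opening: 0.0297
```

Emit:
move_arm(linear=[[0,0,0.05],[0,0,0]], twist=[[0,0,0],[0,0,0]], grip=[255,255])

```text
time_s: 15.05
tool_pos: [0.4952, 0.0382, 0.3144]
tcp_rot: [3.141, 0.0, 1.923]
force: [-0.9, -0.6, 2.7]
opening: 0.0294
```

Emit:
move_arm(linear=[[0,0,0.05],[0,0,0]], twist=[[0,0,0],[0,0,0]], grip=[255,255])

```text
time_s: 15.3
tool_pos: [0.4952, 0.0382, 0.3138]
tcp_rot: [3.141, 0.0, 1.923]
force: [-0.8, 0.3, 2.6]
opening: 0.0298
```

Pad 3 made contact at tip about 48 mm, so it is the high one. Back to the dock.

Emit:
move_arm(linear=[[0,0,-4.6],[0,0,-4],[5.61,1.02,0],[5.61,1.02,0],[5.61,1.02,0],[5.62,1.02,0],[5.62,1.02,0],[0,0,0],[0,0,0]], twist=[[0,0,0],[0,0,0],[0,0,0],[0,0,0],[0,0,0],[0,0,0],[0,0,0],[0,0,0],[0,0,0]], grip=[255,255,255,255,255,255,255,255,255])

```text
time_s: 16.42
tool_pos: [0.446, 0.3192, 0.3992]
tcp_rot: [-3.141, 0.0, 1.924]
force: [0.3, -0.8, -1.8]
opening: 0.029
```

Emit:
move_arm(linear=[[0,0,4],[0,0,4],[0,0,2.5],[0,0,0.8],[0,0,0.2],[0,0,0]], twist=[[0,0,0],[0,0,0],[0,0,0],[0,0,0],[0,0,0],[0,0,0]], grip=[255,255,255,255,255,255])

```text
time_s: 17.18
tool_pos: [0.4465, 0.3191, 0.2856]
tcp_rot: [3.14, -0.0, 1.923]
force: [0.4, -0.6, -2.9]
opening: 0.0298
```

Emit:
move_arm(linear=[[0,0,0.2],[0,0,0.15],[0,0,0],[0,0,0],[0,0,0],[0,0,0],[0,0,0],[0,0,0],[0,0,0]], twist=[[0,0,0],[0,0,0],[0,0,0],[0,0,0],[0,0,0],[0,0,0],[0,0,0],[0,0,0],[0,0,0]], grip=[255,255,255,0,0,0,0,0,0])

```text
time_s: 18.3
tool_pos: [0.4461, 0.3193, 0.2812]
tcp_rot: [3.142, 0.0, 1.923]
force: [0.5, -0.4, -1.3]
opening: 0.0853
```

Emit:
move_arm(linear=[[0,0,-4],[0,0,-5],[0,0,-3],[-4,-4,0],[0,0,0]], twist=[[0,0,0],[0,0,0],[0,0,0],[0,0,0],[0,0,0]], grip=[0,0,0,0,0])

```text
time_s: 18.92
tool_pos: [0.4211, 0.266, 0.4017]
tcp_rot: [-3.141, 0.0, 1.922]
force: [0.3, 0.9, -1.5]
opening: 0.0854
```

Run:
```python
from h import *
from workcell import r
s,c=wrist(r,"w4");print(s["time_s"],s["tool_pos"],s["tcp_rot"],s["opening"],s["force"])
b=blobs(c["img"],(0,0,0),(180,255,45),(350,110,405,180),200);print(b and (b[0],ray(c,b[0][1],.15)))
print(s["qpos"].round(2))
```

```text
18.925 [0.42105204 0.26599542 0.40165874] [-3.14135218e+00  2.86806554e-04  1.92182584e+00] 0.08542752970561927 [ 0.30766827  0.91782972 -1.49226365]
((584, array([378.88356164, 152.5359589 ]), ((379.0, 152.5), (27.0, 26.0), 90.0)), array([0.44697371, 0.31878658]))
[ 0.4   0.22 -0.12  1.23 -0.    1.62]
```

The probe stands back at (0.447, 0.319). Now to the T-key.

Emit:
move_arm(linear=[[-5.21,-1.42,0],[-5.21,-1.42,0],[-5.21,-1.42,0],[-5.21,-1.42,0],[-5.21,-1.42,0],[-5.21,-1.42,0],[-5.21,-1.42,0],[-5.21,-1.43,0],[-5.21,-1.43,0],[-5.21,-1.43,0],[-5.2,-1.43,0],[0,0,0.8],[0,0,0.8],[0,0,0.8],[0,0,0.8],[0,0,0.8],[0,0,0],[0,0,0]], twist=[[0,0,0],[0,0,0],[0,0,0],[0,0,0],[0,0,0],[0,0,0],[0,0,0],[0,0,0],[0,0,0],[0,0,0],[0,0,0],[0,0,9.3],[0,0,9.3],[0,0,9.3],[0,0,9.4],[0,0,9.4],[0,0,0],[0,0,0]], grip=[0,0,0,0,0,0,0,0,0,0,0,0,0,0,0,0,0,0])

```text
time_s: 21.22
tool_pos: [0.4737, -0.324, 0.3613]
tcp_rot: [3.141, -0.0, 1.112]
force: [0.8, 0.3, 0.2]
opening: 0.0853
```

Run:
```python
from h import *
from workcell import r
s,c=wrist(r,"w5");print(s["time_s"],s["tool_pos"],s["tcp_rot"],s["force"],s["qpos"].round(2))
for b in blobs(c["img"],(5,150,90),(22,255,255),(0,0,640,260),100)[:3]:
    q=np.array([ray(c,p,.0905) for p in cv2.boxPoints(b[2])]);print(b,q.mean(0),[(np.linalg.norm(q[i]-q[i-1]).round(4),np.arctan2(*(q[i]-q[i-1])[::-1]).round(3)) for i in range(4)])
```

```text
21.225 [ 0.47368664 -0.32399435  0.36129306] [ 3.14144204e+00 -1.97407163e-06  1.11216577e+00] [0.79193275 0.28764839 0.18764304] [-0.74  0.36 -0.02  1.19  0.    1.29]
(1964, array([319.08503055, 154.04837067]), ((319.0693359375, 155.33621215820312), (19.48309326171875, 105.32527923583984), 2.385944128036499)) [ 0.48956533 -0.29309151] [(np.float64(0.0157), np.float64(2.638)), (np.float64(0.0812), np.float64(1.061)), (np.float64(0.0143), np.float64(-0.499)), (np.float64(0.0812), np.float64(-2.063))]
```

View pics/w5.png

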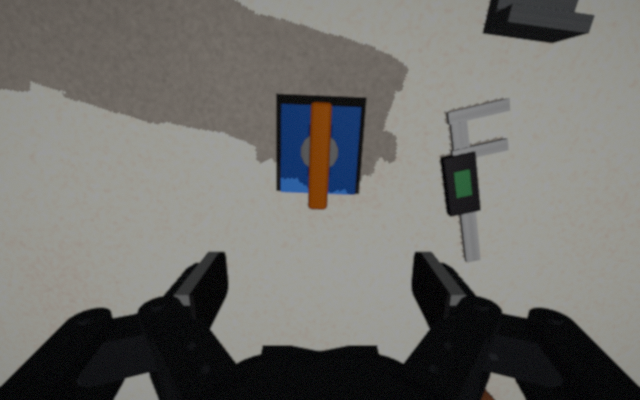

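The key's orange bar runs along the tool's x axis, centred at (319,155), on the blue rest, with the caliper clear at (465,180). Descending to grasp.

Emit:
move_arm(linear=[[3.45,0.06,0],[0,0,5],[0,0,4],[0,0,2.5],[0,0,1.0],[0,0,0],[0,0,0],[0,0,0],[0,0,0],[0,0,0],[0,0,0],[0,0,0],[0,0,0]], twist=[[0,0,2.4],[0,0,0],[0,0,0],[0,0,0],[0,0,0],[0,0,0],[0,0,0],[0,0,0],[0,0,0],[0,0,0],[0,0,0],[0,0,0],[0,0,0]], grip=[0,0,0,0,0,0,255,255,255,255,255,255,255])

```text
time_s: 22.9
tool_pos: [0.4892, -0.2933, 0.2365]
tcp_rot: [3.141, 0.0, 1.066]
force: [-1.6, 1.0, 5.8]
opening: 0.0153
```

Emit:
move_arm(linear=[[0,0,-2],[0,0,-3],[0,0,-4],[0,0,-3],[0,0,0],[0,0,0]], twist=[[0,0,0],[0,0,0],[0,0,0],[0,0,0],[0,0,0],[0,0,0]], grip=[255,255,255,255,255,255])

```text
time_s: 23.65
tool_pos: [0.489, -0.2932, 0.355]
tcp_rot: [-3.14, -0.0, 1.066]
force: [-0.5, -0.1, -2.3]
opening: 0.0149
```

Run:
```python
from h import *
from workcell import r
s=r.get_state();print(s["tool_pos"],s["tcp_rot"],s["opening"],s["force"])
C=np.array([.5624,-.0053]);y=.473;a=y+2*np.pi/3;sl=C+.05*np.array([np.cos(a),np.sin(a)])
print(sl,"hover for look/insert",delta(s,[*sl,.36],y+np.pi/2))
```

```text
[ 0.48901954 -0.29321006  0.35501721] [-3.14015366e+00 -2.81634166e-04  1.06636019e+00] 0.014862901096444937 [-0.50091044 -0.12095672 -2.33073779]
[0.52041858 0.02185806] hover for look/insert (array([ 29.1 , -12.48,  -0.47]), array([ -0.1,  -0.1, -56. ]))
```

Emit:
move_arm(linear=[[5.03,-1.34,0],[5.03,-1.34,0],[5.03,-1.34,0],[5.03,-1.34,0],[5.03,-1.34,-0.5],[0,0,0],[0,0,0],[0,0,0],[0,0,0],[0,0,0],[0,0,0],[0,0,0],[0,0,0]], twist=[[0,0,0],[0,0,0],[0,0,0],[0,0,0],[0,0,0],[0,0,-9.3],[0,0,-9.3],[0,0,-9.3],[0,0,-9.3],[0,0,-9.4],[0,0,-9.4],[0,0,0],[0,0,0]], grip=[255,255,255,255,255,255,255,255,255,255,255,255,255])

```text
time_s: 25.28
tool_pos: [0.552, -0.0408, 0.3605]
tcp_rot: [-3.141, -0.001, 2.04]
force: [0.5, -0.7, -1.6]
opening: 0.0148
```

Run:
```python
from h import *
from workcell import r
s,c=wrist(r,"w6");print(s["time_s"],s["tool_pos"],s["tcp_rot"],s["force"],s["qpos"].round(2))
def pr(p):
    T=np.linalg.inv(c["T"]);q=c["mtx"]@(T[:3,:3]@p+T[:3,3]);return (q[:2]/q[2]).round(1)
print("slot3 exp",pr(np.array([.5204,.0219,.047])))
```

```text
25.275 [ 0.55197599 -0.04077818  0.36045906] [-3.14065241e+00 -7.95224913e-04  2.04006852e+00] [ 0.46573925 -0.69822494 -1.55148294] [-0.22  0.33 -0.07  1.17  0.    0.88]
slot3 exp [319.3 109.2]
```

View pics/w6.png

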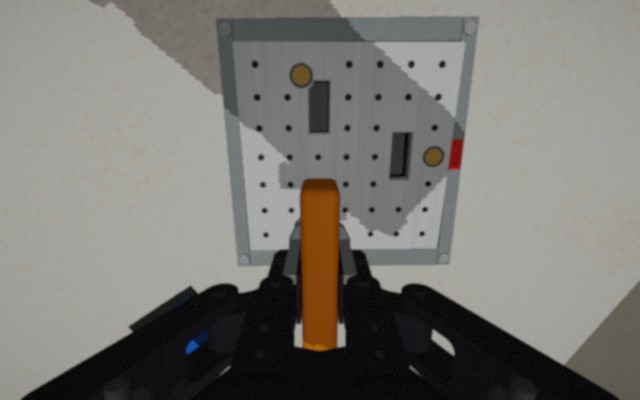

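Slot 3 sits at about (308–329, 81–133), next to pad 3 at (301,75). The bar is centred in the jaws (column 320, far end at row 180). Measuring both.

Run:
```python
from h import *
from workcell import r
c=dict(np.load("pics/w6.npz"));s=r.get_state()
g=cv2.cvtColor(c["img"],cv2.COLOR_RGB2GRAY);x0,y0,x1,y1=300,74,338,140
sub=g[y0:y1,x0:x1];th,m=cv2.threshold(sub,0,255,cv2.THRESH_BINARY_INV+cv2.THRESH_OTSU)
n,l,st,ce=cv2.connectedComponentsWithStats(m);i=1+np.argmax(st[1:,4]);rc=cv2.minAreaRect((np.argwhere(l==i)[:,::-1]+[x0,y0]).astype(np.float32));print(th,rc)
q=np.array([ray(c,p,.047) for p in cv2.boxPoints(rc)]);sl=q.mean(0);print("slot",sl,[(np.linalg.norm(q[i]-q[i-1]).round(4),np.arctan2(*(q[i]-q[i-1])[::-1]).round(3)) for i in range(4)])
# rim corner screws for yaw/centre
P=[(225.5,29),(470.5,27),(243.5,260),(443.5,258)];w=np.array([ray(c,p,.038) for p in P]);print("centre",w.mean(0),"yaw(x)",[np.arctan2(*(w[b]-w[a])[::-1]).round(3) for a,b in((0,1),(2,3))],"y",[np.arctan2(*(w[a]-w[b])[::-1]).round(3)-np.pi/2 for a,b in((0,2),(1,3))])
# bar far end & axis
R=Ro.from_euler("xyz",s["tcp_rot"])
b=blobs(c["img"],(5,150,60),(22,255,255),(290,170,350,330),500)[0];print(b[2])
zt=s["tool_pos"][2]-.158+.012
for p in((319.5,180.5),(319.5,270)):print("bar pt tool",R.inv().apply(np.r_[ray(c,p,zt),zt]-s["tool_pos"]).round(4))
a=.473+2*np.pi/3
for o in(sl,[.5204,.0219]):print(delta(s,[*o,.30],.473+np.pi/2))
```

```text
85.0 ((314.5, 103.0), (58.0, 29.0), 90.0)
slot [0.51465778 0.02405522] [(np.float64(0.048), np.float64(2.022)), (np.float64(0.0245), np.float64(0.469)), (np.float64(0.048), np.float64(-1.094)), (np.float64(0.0257), np.float64(-2.673))]
centre [ 0.56092991 -0.0041081 ] yaw(x) [np.float64(0.476), np.float64(0.48)] y [np.float64(0.47120367320510326), np.float64(0.47420367320510337)]
((319.0, 254.0), (150.0, 38.0), 90.0)
bar pt tool [0.0446 0.0004 0.146 ]
bar pt tool [0.007  0.0003 0.146 ]
(array([ 7.47, -0.39,  6.07]), array([-0. , -0. , -0.2]))
(array([7.02, 0.02, 6.07]), array([-0. , -0. , -0.2]))
```

Otsu merged the slot with its neighbours. By eye the slot centre is (318.9,107), about 1.8 mm beyond the pad-based prediction, and the rim screws agree (centre shift about 1.8 mm). Moving over and down to just above the plate.

Emit:
move_arm(linear=[[3.5,0,0],[3.55,0,0],[0,0,3],[0,0,3],[0,0,2],[0,0,0.4],[0,0,0]], twist=[[0,0,-0.3],[0,0,0],[0,0,0],[0,0,0],[0,0,0],[0,0,0],[0,0,0]], grip=[255,255,255,255,255,255,255])

```text
time_s: 26.2
tool_pos: [0.5199, 0.0219, 0.2775]
tcp_rot: [3.141, 0.0, 2.048]
force: [-0.4, 0.3, -2.0]
opening: 0.0147
```

Emit:
move_arm(linear=[[0,0,0.3],[0,0,0.3],[0,0,0.3],[0,0,0.2],[0,0,0],[0,0,0]], twist=[[0,0,0],[0,0,0],[0,0,0],[0,0,0],[0,0,0],[0,0,0]], grip=[255,255,255,255,255,255])

```text
time_s: 26.95
tool_pos: [0.5198, 0.0219, 0.2662]
tcp_rot: [3.142, 0.0, 2.049]
force: [0.4, 1.2, -2.0]
opening: 0.0151
```

The foot is below the plate top with no force, so it has entered the slot. Continuing.

Emit:
move_arm(linear=[[0,0,0.4],[0,0,0.4],[0,0,0.4],[0,0,0],[0,0,0]], twist=[[0,0,0],[0,0,0],[0,0,0],[0,0,0],[0,0,0]], grip=[255,255,255,255,255])

```text
time_s: 27.58
tool_pos: [0.5199, 0.0219, 0.2542]
tcp_rot: [3.142, 0.0, 2.049]
force: [-0.8, 1.1, -2.3]
opening: 0.0148
```

Emit:
move_arm(linear=[[0,0,0.4],[0,0,0.4],[0,0,0.3],[0,0,0.3],[0,0,0],[0,0,0]], twist=[[0,0,0],[0,0,0],[0,0,0],[0,0,0],[0,0,0],[0,0,0]], grip=[255,255,255,255,255,255])

```text
time_s: 28.32
tool_pos: [0.5198, 0.0219, 0.2402]
tcp_rot: [3.142, 0.0, 2.049]
force: [-1.1, -0.2, -1.4]
opening: 0.0153
```

Now press to the seats: TCP about 0.2325, with the shoulder touching the raised plate at about 0.2385.

Emit:
move_arm(linear=[[0,0,0.2],[0,0,0.2],[0,0,0.2],[0,0,0.1],[0,0,0],[0,0,0]], twist=[[0,0,0],[0,0,0],[0,0,0],[0,0,0],[0,0,0],[0,0,0]], grip=[255,255,255,255,255,255])

```text
time_s: 29.08
tool_pos: [0.5197, 0.022, 0.2336]
tcp_rot: [3.141, -0.0, 2.049]
force: [-4.1, 2.1, 10.0]
opening: 0.0147
```

Emit:
move_arm(linear=[[0,0,0.05],[0,0,0]], twist=[[0,0,0],[0,0,0]], grip=[255,255])

```text
time_s: 29.32
tool_pos: [0.5197, 0.0221, 0.2331]
tcp_rot: [3.141, -0.0, 2.049]
force: [-2.8, 2.2, 10.2]
opening: 0.0147
```

Emit:
move_arm(linear=[[0,0,0.05],[0,0,0.05],[0,0,0]], twist=[[0,0,0],[0,0,0],[0,0,0]], grip=[255,255,255])

```text
time_s: 29.7
tool_pos: [0.5196, 0.0221, 0.2325]
tcp_rot: [3.141, -0.0, 2.049]
force: [-6.8, 2.0, 16.6]
opening: 0.0152
```

Emit:
move_arm(linear=[[0,0,0.05],[0,0,0]], twist=[[0,0,0],[0,0,0]], grip=[255,255])

```text
time_s: 29.95
tool_pos: [0.5195, 0.0221, 0.2324]
tcp_rot: [3.141, -0.0, 2.049]
force: [-8.0, 2.7, 25.3]
opening: 0.0149
```

The plate is seated (force rising sharply at TCP 0.2324). Turning the quarter turn.

Emit:
move_arm(linear=[[0,0,0],[0,0,0],[0,0,0],[0,0,0]], twist=[[0,0,-8],[0,0,-8],[0,0,-8],[0,0,0]], grip=[255,255,255,255])

```text
time_s: 30.45
tool_pos: [0.5207, 0.0217, 0.2324]
tcp_rot: [3.14, 0.003, 2.47]
force: [-0.3, -1.6, 15.3]
opening: 0.0154
```

```bash
python3 -c "
from workcell import r
s=r.get_state();print(s['force'],s['moment'],s['tcp_rot'],s['tool_pos'])"
```

```text
[-0.29445981 -1.58136788 15.34407319] [-0.09287261  0.02936874  0.13349081] [3.13988263e+00 2.96402944e-03 2.46995735e+00] [0.52066842 0.02172967 0.23241616]
```

Emit:
move_arm(linear=[[0,0,0],[0,0,0],[0,0,0],[0,0,0],[0,0,0],[0,0,0],[0,0,0],[0,0,0],[0,0,0]], twist=[[0,0,-9.5],[0,0,-9.5],[0,0,-9.5],[0,0,-9.5],[0,0,-9.5],[0,0,-9.5],[0,0,-9],[0,0,0],[0,0,0]], grip=[255,255,255,255,255,255,255,255,255])

```text
time_s: 31.58
tool_pos: [0.5207, 0.0217, 0.2324]
tcp_rot: [-3.139, 0.003, -2.663]
force: [-0.0, -1.6, 14.8]
opening: 0.0151
```

```bash
python3 -c "
from workcell import r
s=r.get_state();print(s['force'],s['moment'],s['tcp_rot'],s['tool_pos'],s['opening'])"
```

```text
[-0.02547809 -1.59075957 14.83923818] [-0.15596243  0.01689939  0.21713778] [-3.13927381e+00  2.73990760e-03 -2.66329669e+00] [0.52073175 0.02169914 0.23241536] 0.015064857124391016
```

Emit:
move_arm(linear=[[0,0,-0.1],[0,0,-0.1],[0,0,0],[0,0,0],[0,0,0],[0,0,0],[0,0,0],[0,0,0],[0,0,0]], twist=[[0,0,0],[0,0,0],[0,0,0],[0,0,0],[0,0,0],[0,0,0],[0,0,0],[0,0,0],[0,0,0]], grip=[255,255,255,0,0,0,0,0,0])

```text
time_s: 32.7
tool_pos: [0.5198, 0.0219, 0.2332]
tcp_rot: [3.142, -0.0, -2.664]
force: [0.2, -0.2, -0.0]
opening: 0.0854
```

Emit:
move_arm(linear=[[0,0,-2],[0,0,-4],[0,0,-5],[0,0,-3],[-5,0,0],[-2,0,0],[0,0,0],[0,0,0]], twist=[[0,0,0],[0,0,0],[0,0,0],[0,0,0],[0,0,0],[0,0,0],[0,0,0],[0,0,0]], grip=[0,0,0,0,0,0,0,0])

```text
time_s: 33.7
tool_pos: [0.5813, 0.0539, 0.3731]
tcp_rot: [3.141, -0.001, -2.663]
force: [-0.5, -0.5, -0.5]
opening: 0.0855
```

Run:
```python
from h import *
from workcell import r
s,c=wrist(r,"w7");print(s["time_s"],s["tool_pos"],s["tcp_rot"],s["force"])
b=blobs(c["img"],(5,150,60),(22,255,255),(0,0,640,300),500)[0]
q=np.array([ray(c,p,.0885) for p in cv2.boxPoints(b[2])]);print(b,q.mean(0),[(np.linalg.norm(q[i]-q[i-1]).round(4),np.arctan2(*(q[i]-q[i-1])[::-1]).round(3)) for i in range(4)])
t=r.capture("side");np.savez("pics/side7.npz",**t)
o=[x for x in blobs(t["img"],(5,150,60),(22,255,255),(270,185,400,285),30)][:1];u=r.capture("top");p=blobs(u["img"],(5,150,60),(22,255,255),(290,140,380,215),30)[:1]
print(o,p)
if o and p: print("top/side centroid point",mid2(u,p[0][1],t,o[0][1]))
cv2.imwrite("pics/f.png",np.hstack([c["img"][0:300,160:480],cv2.resize(t["img"][110:290,210:400],None,fx=1.66,fy=1.66)[:300,:315]])[:,:,::-1])
```

```text
33.7 [0.5813399  0.05387973 0.37305411] [ 3.14132960e+00 -6.38379609e-04 -2.66342528e+00] [-0.51901494 -0.4620697  -0.49257727]
(1977, array([317.65907941, 110.15225089]), ((317.9407958984375, 110.4952621459961), (107.13360595703125, 18.96664810180664), 89.3839340209961)) [0.52225233 0.02127114] [(np.float64(0.0807), np.float64(-2.663)), (np.float64(0.0142), np.float64(2.058)), (np.float64(0.0807), np.float64(0.496)), (np.float64(0.0155), np.float64(-1.083))]
[(208, array([316.69230769, 214.30769231]), ((316.9000244140625, 214.300048828125), (7.602630615234375, 28.174455642700195), 63.43495178222656))] []Traceback (most recent call last):
  File "<stdin>", line 10, in <module>
    return _nx.concatenate(arrs, 1, dtype=dtype, casting=casting)
           ~~~~~~~~~~~~~~~^^^^^^^^^^^^^^^^^^^^^^^^^^^^^^^^^^^^^^^
ValueError: all the input array dimensions except for the concatenation axis must match exactly, but along dimension 0, the array at index 0 has size 300 and the array at index 1 has size 299
```

Run:
```python
from h import *
c=dict(np.load("pics/w7.npz"));t=dict(np.load("pics/side7.npz"))
print("bar point",mid2(c,(317.9,110.5),t,(316.8,214.3)))
a=cv2.resize(c["img"][0:300,160:480],(400,375));b=cv2.resize(t["img"][110:290,208:400],(400,375))
cv2.imwrite("pics/f.png",np.hstack([a,b])[:,:,::-1])
```

```text
bar point [0.52049707 0.02037096 0.07665463]
```

View pics/f.png

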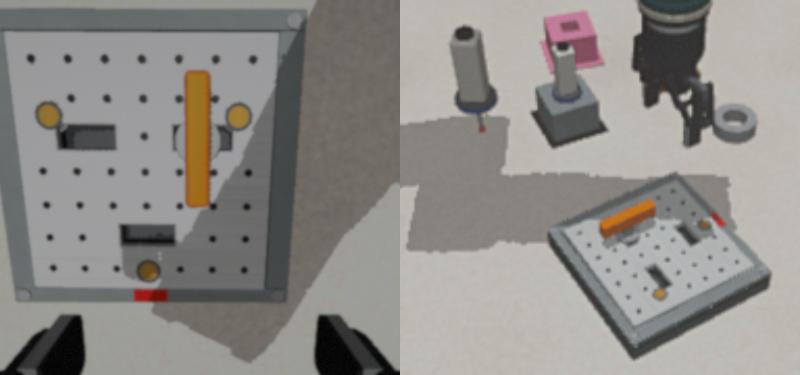

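The bar stands across slot 3 (left half, 197,140), shoulder down on the plate and plate flat. The probe is upright in the grey dock (right half, 565,80). Gripper open and clear, so I hand in.

```bash
python3 -c "
from workcell import r
print(r.hand_in())"
```

```text
the job is handed in; nothing more can be done
None
```

The job is done and handed in at about 34 s of the 72 s allowed. `hand_in()` gives no verdict, so what follows is from my own checks.

- **Touching the pads:** I touched pad 1, pad 2 and pad 3 in that order. Pads 1 and 2 met the probe at about 40.7 mm and pad 3 at about 48 mm, so pad 3 is the high one. Contact was roughly 4–6 N each time.
- **Probe:** It is back in the grey dock, measured at (0.447, 0.319), about 2 mm from the dock centre. The last side view shows it upright.
- **T-key:** It went through slot 3 and was pressed to the seats at about 27 N. I then turned it a quarter turn and let go. The key is about 1–2 mm from the slot centre and its angle is about 0.01–0.02 rad off the stage's x axis. Two-view triangulation puts the handle at about 77 mm, under the 80 mm limit; that point may lie a little off the handle's exact centre.
- **Other checks:** The arm was clear, and I saw no sign that any bystander had moved. I did not measure their positions again.

Three measurements disagreed or failed, none with consequences:
- The brightness threshold merged slot 3 with its neighbours, so I read the slot centre by eye.
- The slot and rim readings differed from the pad-based position by about 1.8 mm.
- The top view did not pick up the key in the last check, so I used the wrist and side views instead.

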